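# Put two L-shaped biscuit stamps away in their tray

### The arm

A 6-joint arm with a two-finger parallel gripper is mounted at the origin on a cart in front of the work surface, level with it; the furniture and walls round the work are solid. World frame = base frame: x ahead of the robot, y to its left, z up, the work surface at z = 0. Lengths are in m, angles in degrees, forces in N, time in s.
With the tool pointing down it reaches from about 0.4 to 0.825 m from the base axis. Payload 7 kg.
Tool frame: the origin (TCP) lies between the finger pads; the fingertips stand 25 mm ahead of it and the grasp point (between the pads) lies 6 mm ahead of it; z points along the fingers, y is the line along which they close (so a half turn about z gives the same grasp; the last joint's range is limited). The gripper opens to 88 mm and grips with 3 to 60 N. Pads are 19 mm wide; open, the fingers measure 130 mm over their backs; the gripper's body (78 mm by 193 mm) begins 47 mm behind the grasp point.
Start: joints at [-48.982, 20.546, 0.682, 0, -70.136, -16.507], TCP at [0.28, -0.614, 0.252] pointing down, gripper open.
Joint ranges: [-176.03, 176.03], [-82.01, 121.73], [-58.28, 71.71], [-173.87, 95.51], [-174.79, -0.11], [-173.66, 173.66]. Speed limits (degrees/s): [136.94, 136.94, 172.46, 180, 180, 180].

### API

Orientations are given as [roll, pitch, yaw] about the fixed x, y, z axes, in that order (R = Rz(yaw) Ry(pitch) Rx(roll)).
In Python, from plant import ctrl gives the robot as it stands.
- The arm moves only by the tool move_tool, called after ">>>" by a JSON object that holds its "name" and its "arguments", one argument or row to a line. Schema: {"type":"object","properties":{"increments":{"type":"array","items":{"type":"object","properties":{"trans":{"type":"array","items":{"type":"number"},"minItems":3,"maxItems":3},"rz":{"type":"number"},"jaw":{"type":"number"}},"additionalProperties":false,"required":["jaw"]},"minItems":1,"maxItems":8},"only":{"type":"string"},"quiet":{"type":"boolean"},"lines":{"type":"string"}},"required":["increments"],"additionalProperties":false}. increments is a list of rows, 1 to 8 of them, each an object with the fields trans (a list: dx, dy, dz in m), rz (a turn about the tool's z in degrees), jaw (the finger opening in m); a field left out counts as zero (the opening has to be given); each row is the pose to reach, as a shift and turn from the pose commanded when the call began, along the tool's axes at that moment; what a row does not reach only later rows make up. A row lasts 1/8 s, in which the tool goes at most 0.0625 m and 10.7 degrees, less where a joint would pass 70% of its speed; a pose out of reach is approached as far as the arm can. The fingers move at their own pace and stop on an object; the grip force is fixed at half the most. Time passes only in rows, so rows that do not move let the fingers close. The tool returns the time, the measured TCP pose, the force, the opening and the grip force at its end. only (a regular expression) keeps the lines of the reply that match it, lines (a string "A,B") keeps lines A to B, and quiet returns only ok. Input that does not fit is refused with a message, and nothing moves.
- ctrl.get_obs(): the state, without advancing time (a new reading comes with each control period).
- ctrl.snapshot(name): name is "scene" or "top" or "wrist"; returns a dict with "frame" (400x640x3 uint8, red, green, blue), "z_map" (400x640 float32, m along the optical axis (not along the pixel's ray), 0 where there is no reading), "fovy" (degrees; the focal length in pixels is half the picture's height over the tangent of half this angle, whatever the lens; pixels are square), "cx", "cy" (the principal point, pixels), "R" (3x3) and "t" (3): a world point X has camera coordinates R X + t; the wrist camera has in their place "T_tool_cam" (4x4, takes a point from camera to tool coordinates, whose origin is the TCP and whose axes are the flange's). Camera axes: x right, y down, z forward; pixel columns grow to the right and rows downward; lengths in m; the calibration is good to about 2 mm. A picture is of the moment at which its call begins: read the wrist's pose just before it.
- ctrl.close_job(): hands the job in; it is judged then, once.
The state is a dict: "clock": time; "joint_pos": joint angles; "qvel": joint speeds; "tau": joint torques, N m; "tool_pos": TCP position; "orientation": TCP orientation; "force": force on the tool from outside, world axes, zero at the start; "moment": the same for the moment, N m; "opening": finger opening in m; "gripper_force": force on a finger pad.
Only numpy, scipy, OpenCV 4.12 (cv2) and the standard library are available. Lean on these libraries where they do the work, as an engineer would, in place of code of your own. Each camera call takes 0.05 s, during which the arm holds its last target. There are 200 camera calls.

### The job

Put the two L-shaped biscuit stamps, the red-gripped and the blue-gripped one, away in their dark wooden tray, grips up. One was left lying crosswise on the tray's rim: turn the two Ls so that they interlock and both lie flat on the tray's floor (either may take either place). Leave the mug, the salt shaker and the matchbox alone.

Things in the scene. Friction and masses are not known exactly. Their poses are not given: they have to be found in the camera images.
- stamp_tray: dark wooden open rectangular tray, fixed. Inner space 172 mm (its x) x 90 mm (its y), walls 7 mm thick, rim 22 mm above the worktop, floor 6 mm thick. Origin: centre of its underside; x along its long side, z up
- tray_floor (a point): centre of the tray's inner floor, 6 mm above the worktop; axes as the tray's. The stamps fit with 3 to 6 mm of play, long bars along x, turned half round from each other: one with its x along the tray's x, origin at about (-22, -21.5) mm from here, the other turned by pi at (+22, +21.5) mm
- red_stamp: L-shaped pale wooden biscuit stamp with a red grip, plate 14 mm thick, about 0.16 kg. In its frame, from above: long bar 120 x 40 mm (x -60..60, y -20..20), foot 40 x 40 mm at one end (x -60..-20, y 20..60). Origin: underside, middle of the long bar, under the grip; z up. Start: lying level across both long rims of the tray, underside 22 mm up.
- red_grip (a point): top centre of the red bar grip, 48 mm above the stamp's underside, straight above its origin. The grip is 40 mm long (along the stamp's x), 18 mm wide (y) and stands 34 mm above the plate
- blue_stamp: L-shaped pale wooden biscuit stamp with a blue grip, plate 14 mm thick, about 0.16 kg. In its frame, from above: long bar 120 x 40 mm (x -60..60, y -20..20), foot 40 x 40 mm at one end (x -60..-20, y 20..60). Origin: underside, middle of the long bar, under the grip; z up. Start: on the worktop beside the tray, turned any way.
- blue_grip (a point): top centre of the blue bar grip, 48 mm above the stamp's underside, straight above its origin. The grip is 40 mm long (along the stamp's x), 18 mm wide (y) and stands 34 mm above the plate
- mug: white mug, 80 x 115 mm, 91 mm high, standing behind the work; origin at the centre of its underside; bystander
- salt: glass salt shaker, 44 mm across, 90 mm high, standing behind the work; origin at the centre of its underside; bystander
- matchbox: yellow matchbox, 35 x 52 x 14 mm, lying near the front edge to the left; origin at the centre of its underside; bystander

How it is judged:
By the outcome, as a careful person would: the job done as asked, in the order asked, and still so for the second after the job is handed in, with the robot touching nothing.
It also fails if it takes over 67 s, if anything falls off the work surface, if the arm or the gripper's body presses on something with over 40 N, if the wrist force passes 120 N, or if a joint passes its speed limit or range.

## Working session

There is one attempt and no reset: what is moved stays moved. The work goes in short steps, Python scripts to look and compute and a tool call to move; the robot and the scene stay as the last step left them, time stands still between calls to the robot, and variables do not carry over. Pictures are saved under pics/ and viewed, at most 10 in all, crops included, and the job is handed in when it is done.

```bash
ls; mkdir -p pics; python3 - <<'E'
from plant import ctrl
import cv2,numpy as np
o=ctrl.get_obs();print(o['clock'],o['tool_pos'],o['orientation'],o['opening'])
s=ctrl.snapshot("top");c=ctrl.snapshot("scene")
np.savez('/tmp/s0.npz',top=s['frame'],tz=s['z_map'],scene=c['frame'],sz=c['z_map'])
for n,k in(('top',s),('scene',c)):
    print(n,k['fovy'],k['cx'],k['cy'],k['R'],k['t']); cv2.imwrite(f'pics/{n}0.png',k['frame'][...,::-1])
E
```

```text
pics
plant.py
0.0 [ 0.27981729 -0.61377767  0.25062307] [ 1.79905673e+02 -7.89575862e-03 -1.55497967e+02] 0.087504733697862
top 49.07870165485336 319.7743829872524 199.3552993937508 [[ 0.00236925 -0.99999254  0.00304992]
 [-0.99169351 -0.0027418  -0.12859417]
 [ 0.12860157 -0.00271992 -0.99169261]] [-0.18924836  0.55415199  1.26427439]
scene 46.793754988883705 320.1350428480838 200.0567461696378 [[-0.68590472 -0.72739158  0.02088551]
 [-0.43385626  0.38573216 -0.8142355 ]
 [ 0.58421183 -0.56754928 -0.5801589 ]] [0.26593104 0.39563112 0.96402587]
```

View pics/top0.png

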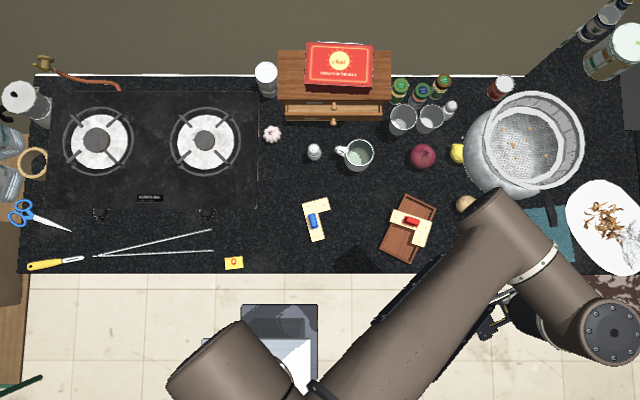

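View pics/scene0.png

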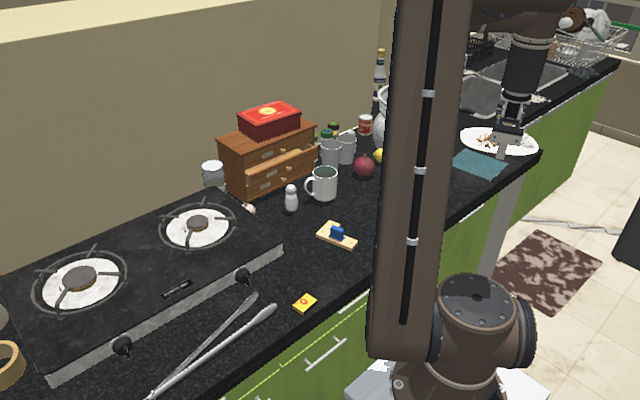

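The top view shows the blue stamp at about (313,220) with its grip at (313,221), and the tray at about (408,228) with the red stamp across it (grip at (412,221)). In the scene view the arm hides the tray. Next I'll get coarse positions and bring the wrist camera over.

```bash
cat > h.py <<'E'
import numpy as np,cv2
from scipy.spatial.transform import Rotation as Ro
def K(s): f=200/np.tan(np.radians(s['fovy']/2)); return f,s['cx'],s['cy']
def tool(o):
    T=np.eye(4);T[:3,:3]=Ro.from_euler('xyz',o['orientation'],degrees=True).as_matrix();T[:3,3]=o['tool_pos'];return T
def cam2world(s,o=None):
    if 'T_tool_cam' in s: return tool(o)@s['T_tool_cam']
    T=np.eye(4);T[:3,:3]=s['R'].T;T[:3,3]=-s['R'].T@s['t'];return T
def onplane(s,T,uv,z):
    f,cx,cy=K(s);uv=np.atleast_2d(uv).astype(float)
    d=np.c_[(uv[:,0]-cx)/f,(uv[:,1]-cy)/f,np.ones(len(uv))]@T[:3,:3].T
    return T[:3,3]+d*((z-T[2,3])/d[:,2])[:,None]
def cloud(s,T):
    f,cx,cy=K(s);v,u=np.mgrid[:400,:640];z=s['z_map']
    P=np.stack([(u-cx)/f*z,(v-cy)/f*z,z],-1);return P@T[:3,:3].T+T[:3,3]
def intool(o,d): return tool(o)[:3,:3].T@np.array(d)
E
python3 - <<'E'
from plant import ctrl
from h import *
o=ctrl.get_obs();s=ctrl.snapshot("top");T=cam2world(s)
for n,uv,z in(('blue',(313,221),.048),('red',(412,221),.07),('tray',(408,228),.022),('mug',(358,154),.09),('salt',(314,152),.09)):print(n,onplane(s,T,uv,z).round(3))
w=ctrl.snapshot("wrist");print(w['T_tool_cam'].round(4),w['fovy'],w['cx'],w['cy'])
print(tool(o)[:3,:3].round(3))
tg=np.array([.50,-.215,.33]);print(intool(o,tg-o['tool_pos']))
E
```

```text
blue [[ 0.489 -0.168  0.048]]
red [[ 0.488 -0.453  0.07 ]]
tray [[ 0.471 -0.451  0.022]]
mug [[ 0.68  -0.298  0.09 ]]
salt [[ 0.685 -0.171  0.09 ]]
[[-5.000e-04 -9.675e-01 -2.528e-01  6.790e-02]
 [ 1.000e+00 -7.000e-04  6.000e-04 -3.000e-04]
 [-8.000e-04 -2.528e-01  9.675e-01 -1.328e-01]
 [ 0.000e+00  0.000e+00  0.000e+00  1.000e+00]] 66.32094675634272 316.5213259183245 200.8657266492402
[[-0.91  -0.415 -0.001]
 [-0.415  0.91   0.001]
 [ 0.     0.001 -1.   ]]
[-0.36571252  0.27170544 -0.07891779]
```
Camera at tool x +0.068, z -0.133 (behind), looking tilted to -x tool by 14.6°. Tool x axis in world is (-0.91,-0.415). So camera is towards the robot, looking forward. Good.

>>> {"name": "move_tool", "arguments": {
  "increments": [
    {"trans":[-0.26,0.21,-0.03],"jaw":0.088},
    {"trans":[-0.26,0.21,-0.03],"jaw":0.088},
    {"trans":[-0.26,0.21,-0.03],"jaw":0.088},
    {"trans":[-0.26,0.21,-0.03],"jaw":0.088},
    {"trans":[-0.26,0.21,-0.03],"jaw":0.088},
    {"trans":[-0.26,0.21,-0.03],"jaw":0.088},
    {"trans":[-0.26,0.21,-0.03],"jaw":0.088},
    {"trans":[-0.26,0.21,-0.03],"jaw":0.088}
  ]
}}

```text
clock: 1.2
tool_pos: [0.4292, -0.3155, 0.2814]
orientation: [180.0, -0.0, -155.5]
force: [0.6, -0.3, -1.3]
opening: 0.0879
gripper_force: 0.0
```

```bash
python3 - <<'E'
from plant import ctrl
from h import *
import pickle
o=ctrl.get_obs();s=ctrl.snapshot("wrist");pickle.dump((o,s),open('/tmp/w1.pkl','wb'))
cv2.imwrite('pics/w1.png',s['frame'][...,::-1])
E
```

```text
(no output)
```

View pics/w1.png

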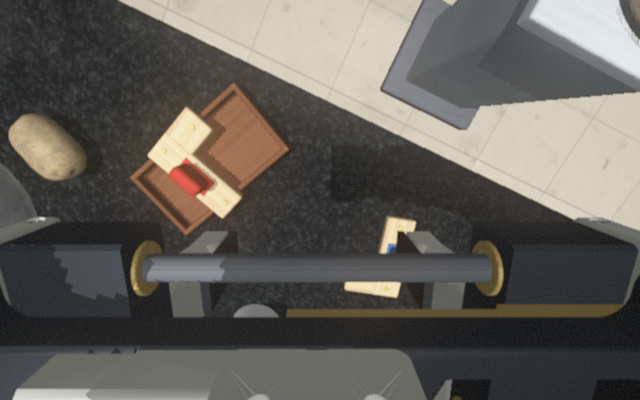

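The tray's corners are at about (236,85), (288,150), (187,233) and (131,178), with the red grip at (190,178). The blue stamp, at about (385,258), is partly hidden by the gripper. I'll shift 0.10 m so that both show.

>>> {"name": "move_tool", "arguments": {
  "increments": [
    {"trans":[-0.05,0,0],"jaw":0.088},
    {"trans":[-0.1,0,0],"jaw":0.088},
    {"trans":[-0.1,0,0],"jaw":0.088}
  ]
}}

```text
clock: 1.62
tool_pos: [0.5222, -0.2737, 0.2802]
orientation: [179.9, -0.1, -155.5]
force: [-1.0, 0.2, -1.0]
opening: 0.0874
gripper_force: 0.0
```

```bash
cat > seg.py <<'E'
from h import *
def quad(c): return cv2.boxPoints(cv2.minAreaRect(c))
def masks(s):
    h=cv2.cvtColor(s['frame'],cv2.COLOR_RGB2HSV);H,S,V=[h[...,i].astype(int) for i in range(3)]
    return dict(red=((H<6)|(H>172))&(S>170)&(V>90),blue=(H>100)&(H<125)&(S>150)&(V>60),
      pale=(H>10)&(H<28)&(S>40)&(S<150)&(V>150),tray=(H<16)&(S>90)&(V>40)&(V<190))
def blobs(m,amin):
    c,_=cv2.findContours(m.astype(np.uint8),cv2.RETR_EXTERNAL,cv2.CHAIN_APPROX_NONE)
    return sorted([k for k in c if cv2.contourArea(k)>amin],key=cv2.contourArea,reverse=True)
E
python3 - <<'E'
from plant import ctrl
from seg import *
import pickle
o=ctrl.get_obs();s=ctrl.snapshot("wrist");pickle.dump((o,s),open('/tmp/w2.pkl','wb'))
v=s['frame'][...,::-1].copy();T=cam2world(s,o);P=cloud(s,T)
for (n,m),col in zip(masks(s).items(),((0,0,255),(255,0,0),(0,255,0),(255,255,0))):
    for c in blobs(m,120)[:4]:
        cv2.drawContours(v,[c],-1,col,1);r=cv2.minAreaRect(c);mm=np.zeros((400,640),np.uint8);cv2.drawContours(mm,[c],-1,1,-1)
        p=P[(mm>0)&m];print(n,cv2.contourArea(c),np.round(r[0]),np.median(p,0).round(3),np.percentile(p[:,2],[5,50,95]).round(3))
cv2.imwrite('pics/w2.png',v);print(o['tool_pos'])
E
```

```text
pale 7050.5 [181.  88.] [ 0.497 -0.472  0.034] [0.005 0.034 0.037]
pale 3692.5 [234.  55.] [ 0.432 -0.42   0.005] [0.004 0.005 0.008]
pale 2454.5 [383. 185.] [ 0.527 -0.179  0.013] [0.011 0.013 0.015]
pale 2336.0 [20. 57.] [ 0.535 -0.624  0.046] [0.039 0.046 0.05 ]
tray 6755.5 [233.  52.] [ 0.427 -0.426  0.006] [0.004 0.006 0.022]
tray 3511.5 [163. 116.] [ 0.537 -0.481  0.006] [0.004 0.006 0.022]
tray 489.5 [183.  89.] [ 0.487 -0.44   0.051] [0.036 0.051 0.068]
tray 218.5 [ 97. 214.] [ 0.668 -0.498  0.058] [0.052 0.058 0.065]
[ 0.52222601 -0.27373132  0.28020536]
```

View pics/w2.png

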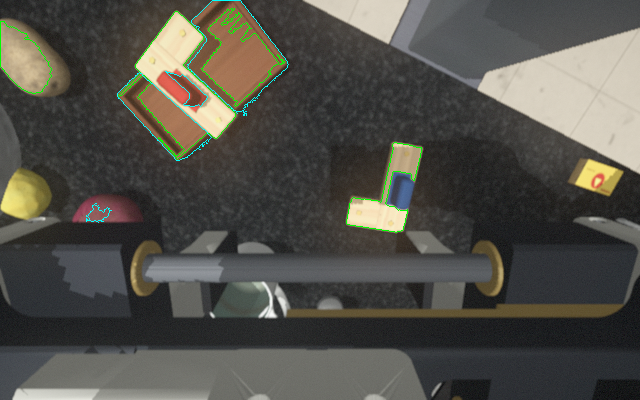

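The view shows both stamps clearly: blue L with foot corner at (376,215), its grip at (401,190); red L from (180,15) to (235,130), grip (180,88); tray corners about (215,0), (288,65), (180,158), (118,95). Now the measurement.

```bash
cat > meas.py <<'E'
from h import *
def rect(xy):  # min-area rect of metric points, robust to specks: centre, long, short, long-axis angle
    r=cv2.minAreaRect((xy*1000).astype(np.float32));b=cv2.boxPoints(r);e=b[1]-b[0],b[2]-b[1]
    l,k=(e[0],e[1]) if np.hypot(*e[0])>np.hypot(*e[1]) else (e[1],e[0])
    return np.array(r[0])/1000,np.hypot(*l),np.hypot(*k),np.degrees(np.arctan2(l[1],l[0]))
def big(m):
    m=cv2.morphologyEx(m.astype(np.uint8),cv2.MORPH_OPEN,np.ones((2,2)));n,l,st,_=cv2.connectedComponentsWithStats(m)
    return l==1+np.argmax(st[1:,4])
def stamp(s,P,near,col,zt=None):
    h=cv2.cvtColor(s['frame'],cv2.COLOR_RGB2HSV);H,S,V=[h[...,i].astype(int) for i in range(3)]
    g=(((H<8)|(H>170)) if col=='red' else (H>100)&(H<130))&(S>110)
    d=np.hypot(P[...,0]-near[0],P[...,1]-near[1])<.12
    pale=d&(H>8)&(H<32)&(S>30)&(V>90)&~g
    if zt is None: zt=np.median(P[pale&(P[...,2]>.011)][:,2]) if col=='blue' else np.median(P[pale&(P[...,2]>.028)][:,2])
    pl=big(d&(abs(P[...,2]-zt)<.004)&~g); xy=P[pl][:,:2]
    c,L,W,a=rect(xy)
    gr=big(d&g&(P[...,2]>zt+.005)&(P[...,2]<zt+.06)); ztop=np.percentile(P[gr][:,2],90);gt=gr&(P[...,2]>ztop-.004)
    gc,gL,gW,ga=rect(P[gt][:,:2])
    best=None
    for k in range(2):   # which way x points: the foot makes one corner full
        t=np.radians(a+180*k);R=np.array([[np.cos(t),-np.sin(t)],[np.sin(t),np.cos(t)]])
        q=(xy-c)@R  # frame at bounding centre = stamp (0,20)mm
        foot=np.sum((q[:,0]<-.025)&(q[:,1]>.005))-np.sum((q[:,0]>-.015)&(q[:,1]>.005))-np.sum((q[:,0]>.025)&(q[:,1]>.005))
        if best is None or foot>best[0]: best=(foot,np.degrees(t),c-R@np.array([0,.02]))
    print(col,'plate z',zt.round(4),'LW',round(L,1),round(W,1),'yaw',round((best[1]+180)%360-180,1),'origin',best[2].round(4),
      '| grip top',ztop.round(4),gc.round(4),'LW',round(gL,1),round(gW,1),'ang',round(ga,1))
    return pl,gt
def tray(s,P,near):
    h=cv2.cvtColor(s['frame'],cv2.COLOR_RGB2HSV);H,S,V=[h[...,i].astype(int) for i in range(3)]
    d=np.hypot(P[...,0]-near[0],P[...,1]-near[1])<.14
    rim=d&(abs(P[...,2]-.022)<.004)&(H<22)&(S>70)
    print('rim z',np.median(P[rim][:,2]).round(4),'rect',*[np.round(k,4) for k in rect(P[rim][:,:2])])
    fl=d&(P[...,2]<.010)&(P[...,2]>.002)&(H<18)&(S>90);print('floor z',np.median(P[fl][:,2]).round(4),fl.sum())
    return rim
E
python3 - <<'E'
from meas import *
import pickle
v=[]
for n in(1,2):
    o,s=pickle.load(open(f'/tmp/w{n}.pkl','rb'));T=cam2world(s,o);P=cloud(s,T)
    rm=tray(s,P,(.475,-.45));pl,g=stamp(s,P,(.488,-.453),'red')
    f,cx,cy=K(s);M=np.array([[f,0,cx],[0,f,cy],[0,0,1]])@np.linalg.inv(T)[:3]
    v.append((M,np.argwhere(g)[:,::-1].mean(0),cv2.boxPoints(cv2.minAreaRect(np.argwhere(pl)[:,::-1].astype(np.float32)))))
    if n==2: stamp(s,P,(.5,-.17),'blue')
tri=lambda a,b:(lambda X:(X[:3]/X[3]).T.round(4))(cv2.triangulatePoints(v[0][0],v[1][0],np.atleast_2d(a).T.astype(float),np.atleast_2d(b).T.astype(float)))
print('tri grip',tri(v[0][1],v[1][1]));print('tri plate',v[0][2].round(),v[1][2].round(),tri(v[0][2],v[1][2]))
E
```

```text
rim z 0.0211 rect [ 0.4722 -0.4494] 185.848 124.4296 -26.4289
floor z 0.0054 5905
red plate z 0.0353 LW 188.8 120.8 yaw 160.0 origin [ 0.4425 -0.4142] | grip top 0.07 [ 0.4293 -0.4092] LW 176.0 35.5 ang -35.1
rim z 0.0211 rect [ 0.4754 -0.4444] 187.8295 117.6014 -25.1287
floor z 0.0054 7541
red plate z 0.0351 LW 200.5 98.5 yaw 76.8 origin [ 0.5053 -0.4157] | grip top 0.0701 [ 0.4842 -0.3858] LW 171.6 26.0 ang -82.9Traceback (most recent call last):
  File "<stdin>", line 9, in <module>
  File "meas.py", line 17, in stamp
    gr=big(d&g&(P[...,2]>zt+.005)&(P[...,2]<zt+.06)); ztop=np.percentile(P[gr][:,2],90);gt=gr&(P[...,2]>ztop-.004)
  File "meas.py", line 8, in big
    return l==1+np.argmax(st[1:,4])
                ~~~~~~~~~^^^^^^^^^^
    return _wrapfunc(a, 'argmax', axis=axis, out=out, **kwds)
    return bound(*args, **kwds)
ValueError: attempt to get argmax of an empty sequence
```

```bash
python3 - <<'E'
from meas import *
import pickle
o,s=pickle.load(open('/tmp/w2.pkl','rb'));T=cam2world(s,o);P=cloud(s,T)
h=cv2.cvtColor(s['frame'],cv2.COLOR_RGB2HSV)
for u,v in((170,84),(185,95),(403,192),(400,185),(170,50),(183,89)):print((u,v),s['frame'][v,u],h[v,u],P[v,u].round(4))
print(np.unique(s['z_map']==0,return_counts=True))
for u in range(150,240,6): print(u,P[88,u].round(4),h[88,u])
E
```

```text
(170, 84) [229  98  83] [  3 163 229] [ 0.4901 -0.4589  0.0676]
(185, 95) [227  96  81] [  3 164 227] [ 0.4938 -0.4399  0.0703]
(403, 192) [ 79 106 154] [109 124 154] [ 0.4929 -0.1704  0.0472]
(400, 185) [ 66  77 106] [112  96 106] [ 0.4868 -0.1772  0.045 ]
(170, 50) [244 227 188] [ 21  59 244] [ 0.4582 -0.485   0.0345]
(183, 89) [200  86  70] [  4 166 200] [ 0.4892 -0.445   0.0673]
(array([False,  True]), array([251558,   4442]))
150 [ 0.5103 -0.5085  0.0054] [ 12 123 157]
156 [ 0.5073 -0.5022  0.0043] [ 12 120 161]
162 [ 0.5009 -0.4807  0.0352] [ 19  67 228]
168 [ 0.4948 -0.4597  0.0675] [  3 161 226]
174 [ 0.4919 -0.4527  0.0703] [  3 161 230]
180 [ 0.4895 -0.448   0.0677] [  4 162 215]
186 [ 0.4871 -0.4435  0.0646] [  7 153 132]
192 [ 0.4857 -0.445   0.0456] [  8 150 119]
198 [ 0.4835 -0.4428  0.0348] [ 15  98 177]
204 [ 0.4806 -0.4361  0.0358] [ 19  69 236]
210 [ 0.4782 -0.4332  0.0256] [ 14 117 122]
216 [ 0.4759 -0.4332  0.0056] [ 13 124 123]
222 [ 0.4728 -0.4262  0.0061] [ 12 124 165]
228 [ 0.4697 -0.4193  0.0062] [ 12 123 166]
234 [ 0.4666 -0.4126  0.0055] [ 11 123 168]
```

```bash
sed -i "s/(H<130))&(S>110)/(H<130))\&(S>75)/;s/(H>100)&(H<130))&(S>110)/(H>100)\&(H<130))\&(S>75)/" meas.py; grep -n "S>75" meas.py; python3 - <<'E'
from meas import *
import pickle
o,s=pickle.load(open('/tmp/w2.pkl','rb'));T=cam2world(s,o);P=cloud(s,T)
h=cv2.cvtColor(s['frame'],cv2.COLOR_RGB2HSV);H,S,V=[h[...,i].astype(int) for i in range(3)]
g=((H<8)|(H>170))&(S>110);d=np.hypot(P[...,0]-.488,P[...,1]+.453)<.12
m=d&g&(P[...,2]>.04)&(P[...,2]<.095)
n,l,st,_=cv2.connectedComponentsWithStats(m.astype(np.uint8));print(st[:8])
b=big(m);print(b.sum(),np.argwhere(b).min(0),np.argwhere(b).max(0))
p=P[b];print(p.min(0),p.max(0))
E
```

```text
11:    g=(((H<8)|(H>170)) if col=='red' else (H>100)&(H<130))&(S>75)
[[     0      0    640    400 255368]
 [   157     72     36     33    580]
 [   173     73     10      6     14]
 [   184     80     16     15     20]
 [   192     90      1      1      1]
 [   200     96      1      1      1]
 [   195     99      1      1      1]
 [   194    101      1      1      1]]
574 [ 73 158] [105 192]
[ 0.460759   -0.47122928  0.05681458] [ 0.50442548 -0.30224724  0.41304773]
```

```bash
sed -i "s/    m=cv2.morphologyEx(m.astype(np.uint8),cv2.MORPH_OPEN,np.ones((2,2)));n,l,st,_=cv2.connectedComponentsWithStats(m)/    m=cv2.morphologyEx(m.astype(np.uint8),cv2.MORPH_OPEN,np.ones((3,3)))\&m;n,l,st,_=cv2.connectedComponentsWithStats(m)/" meas.py
cat > m2.py <<'E'
from meas import *
import pickle
v=[]
for n in(1,2):
    o,s=pickle.load(open(f'/tmp/w{n}.pkl','rb'));T=cam2world(s,o);P=cloud(s,T)
    rm=tray(s,P,(.475,-.45));pl,g=stamp(s,P,(.488,-.453),'red')
    f,cx,cy=K(s);M=np.array([[f,0,cx],[0,f,cy],[0,0,1]])@np.linalg.inv(T)[:3]
    v.append((M,np.argwhere(g)[:,::-1].mean(0),cv2.boxPoints(cv2.minAreaRect(np.argwhere(pl)[:,::-1].astype(np.float32)))))
    if n==2: stamp(s,P,(.5,-.17),'blue')
tri=lambda a,b:(lambda X:(X[:3]/X[3]).T.round(4))(cv2.triangulatePoints(v[0][0],v[1][0],np.atleast_2d(a).T.astype(float),np.atleast_2d(b).T.astype(float)))
print('tri grip',tri(v[0][1],v[1][1]));print('tri plate',v[0][2].round(),v[1][2].round(),tri(v[0][2],v[1][2]))
E
python3 m2.py
```

```text
rim z 0.0211 rect [ 0.4722 -0.4494] 185.848 124.4296 -26.4289
floor z 0.0054 5905
red plate z 0.0353 LW 120.2 79.9 yaw 71.1 origin [ 0.4915 -0.4551] | grip top 0.07 [ 0.4912 -0.454 ] LW 37.9 17.3 ang 71.9
rim z 0.0211 rect [ 0.4754 -0.4444] 187.8295 117.6014 -25.1287
floor z 0.0054 7541
red plate z 0.0351 LW 120.0 79.9 yaw 71.1 origin [ 0.4919 -0.4548] | grip top 0.0701 [ 0.4917 -0.4537] LW 37.4 16.3 ang 71.1Traceback (most recent call last):
  File "m2.py", line 9, in <module>
    if n==2: stamp(s,P,(.5,-.17),'blue')
             ~~~~~^^^^^^^^^^^^^^^^^^^^^^
  File "meas.py", line 17, in stamp
    gr=big(d&g&(P[...,2]>zt+.005)&(P[...,2]<zt+.06)); ztop=np.percentile(P[gr][:,2],90);gt=gr&(P[...,2]>ztop-.004)
  File "meas.py", line 8, in big
    return l==1+np.argmax(st[1:,4])
                ~~~~~~~~~^^^^^^^^^^
    return _wrapfunc(a, 'argmax', axis=axis, out=out, **kwds)
    return bound(*args, **kwds)
ValueError: attempt to get argmax of an empty sequence
```

```bash
sed -i "s/d=np.hypot(P\[...,0\]-near\[0\],P\[...,1\]-near\[1\])<.12/&\nZZ/" meas.py; sed -i "s/^ZZ$/    d\&=P[...,2]<.15/; s/^def tray(s,P,near):/def tray(s,P,near,ex=None):/; s/    print('rim z'/    if ex is not None: rim\&=~cv2.dilate(ex.astype(np.uint8),np.ones((15,15))).astype(bool)\n&/" meas.py
sed -i "s/    rm=tray(s,P,(.475,-.45));pl,g=\(.*\)$/    pl,g=\1;tray(s,P,(.475,-.45),pl|g)/" m2.py
python3 m2.py
```

```text
red plate z 0.0351 LW 120.2 79.9 yaw 71.1 origin [ 0.4915 -0.4551] | grip top 0.07 [ 0.4912 -0.454 ] LW 37.9 17.3 ang 71.9
rim z 0.0211 rect [ 0.4724 -0.4491] 185.7777 104.0956 -26.52
floor z 0.0054 5905
red plate z 0.0351 LW 120.0 79.9 yaw 71.1 origin [ 0.4919 -0.4548] | grip top 0.0701 [ 0.4917 -0.4537] LW 37.4 16.3 ang 71.1
rim z 0.021 rect [ 0.4731 -0.4488] 186.2414 103.9344 -26.4775
floor z 0.0054 7541
blue plate z 0.0133 LW 120.4 79.4 yaw -165.2 origin [ 0.4949 -0.1666] | grip top 0.0482 [ 0.4942 -0.1671] LW 37.4 16.9 ang 18.1
tri grip [[ 0.4919 -0.4549  0.0658]]
tri plate [[146. 154.]
 [186. 106.]
 [263. 171.]
 [223. 219.]] [[130.  62.]
 [176.   9.]
 [263.  86.]
 [216. 139.]] [[ 0.4874 -0.515   0.0461]
 [ 0.4158 -0.4926  0.0316]
 [ 0.4512 -0.3786  0.0241]
 [ 0.5294 -0.4035  0.0366]]
```

Heights agree across the two views: red plate top at 35 mm, red grip top at 70 mm, rim at 21 mm. I'll pick up red first.

```bash
cat > go.py <<'E'
import sys
from plant import ctrl
from h import *
o=ctrl.get_obs();x,y,z,yaw=map(float,sys.argv[1:5]);T=tool(o)
d=T[:3,:3].T@(np.array([x,y,z])-o['tool_pos']);a=np.degrees(np.arctan2(T[1,0],T[0,0]))
print('row',d.round(4),'turn',round(-((yaw-a+180)%360-180),2),'dist',np.linalg.norm(d).round(3),'j6',o['joint_pos'][5].round(1),'t',o['clock'])
E
python3 go.py .4916 -.4545 .13 -108.9; python3 - <<'E'
import numpy as np
c=np.array([.4728,-.449]);a=np.radians(-26.5);u=np.array([np.cos(a),np.sin(a)]);v=np.array([-u[1],u[0]])
print(c-.022*u-.0215*v,c+.022*u+.0215*v)
E
```

```text
row [ 0.1011 -0.1522  0.1503] turn -46.6 dist 0.237 j6 -56.8 t 1.675
[ 0.44351819 -0.45842474] [ 0.50208181 -0.43957526]
```

>>> {"name": "move_tool", "arguments": {
  "increments": [
    {"trans":[0.101,-0.152,0.15],"rz":-46.6,"jaw":0.07},
    {"trans":[0.101,-0.152,0.15],"rz":-46.6,"jaw":0.07},
    {"trans":[0.101,-0.152,0.15],"rz":-46.6,"jaw":0.07},
    {"trans":[0.101,-0.152,0.15],"rz":-46.6,"jaw":0.07},
    {"trans":[0.101,-0.152,0.15],"rz":-46.6,"jaw":0.07},
    {"trans":[0.101,-0.152,0.15],"rz":-46.6,"jaw":0.05},
    {"trans":[0.101,-0.152,0.15],"rz":-46.6,"jaw":0.05}
  ]
}}

```text
clock: 2.55
tool_pos: [0.4912, -0.4544, 0.1322]
orientation: [-180.0, -0.0, -109.0]
force: [0.5, 0.0, -0.0]
opening: 0.0557
gripper_force: 0.0
```

```bash
python3 go.py .4916 -.4545 .068 -108.9
```

```text
row [-0.     -0.0004  0.0642] turn -0.12 dist 0.064 j6 7.1 t 2.55
```

>>> {"name": "move_tool", "arguments": {
  "increments": [
    {"trans":[0,0,0.035],"jaw":0.05},
    {"trans":[0,0,0.06],"jaw":0.05},
    {"trans":[0,0,0.064],"jaw":0.05},
    {"trans":[0,0,0.064],"jaw":0.05},
    {"trans":[0,0,0.064],"jaw":0.01},
    {"trans":[0,0,0.064],"jaw":0.01},
    {"trans":[0,0,0.064],"jaw":0.01},
    {"trans":[0,0,0.064],"jaw":0.01}
  ]
}}

```text
clock: 3.55
tool_pos: [0.4918, -0.4541, 0.0679]
orientation: [-180.0, -0.0, -108.9]
force: [1.1, 0.3, 1.8]
opening: 0.0178
gripper_force: 30.0
```

>>> {"name": "move_tool", "arguments": {
  "increments": [
    {"jaw":0.01},
    {"trans":[0,0,-0.02],"jaw":0.01},
    {"trans":[0,0,-0.05],"jaw":0.01},
    {"trans":[0,0,-0.05],"jaw":0.01}
  ]
}}

```text
clock: 4.05
tool_pos: [0.4927, -0.4547, 0.1197]
orientation: [-179.8, -0.0, -108.9]
force: [0.2, -0.2, -2.6]
opening: 0.0175
gripper_force: 30.0
```

```bash
python3 go.py .4435 -.4584 .12 153.5
```

```text
row [ 0.0195  0.0453 -0.0004] turn 97.62 dist 0.049 j6 7.2 t 4.05
```

>>> {"name": "move_tool", "arguments": {
  "increments": [
    {"trans":[0.02,0.045,0],"rz":97.6,"jaw":0.01},
    {"trans":[0.02,0.045,0],"rz":97.6,"jaw":0.01},
    {"trans":[0.02,0.045,0],"rz":97.6,"jaw":0.01},
    {"trans":[0.02,0.045,0],"rz":97.6,"jaw":0.01},
    {"trans":[0.02,0.045,0],"rz":97.6,"jaw":0.01},
    {"trans":[0.02,0.045,0],"rz":97.6,"jaw":0.01},
    {"trans":[0.02,0.045,0],"rz":97.6,"jaw":0.01},
    {"trans":[0.02,0.045,0],"rz":97.6,"jaw":0.01}
  ],
  "quiet": true
}}

```text
ok
```

```bash
python3 go.py .4435 -.4584 .12 153.5
```

```text
row [-0.0017 -0.0002 -0.0039] turn 11.29 dist 0.004 j6 -76.7 t 5.05
```

>>> {"name": "move_tool", "arguments": {
  "increments": [
    {"jaw":0.01}
  ]
}}

```text
clock: 5.18
tool_pos: [0.442, -0.4579, 0.1164]
orientation: [180.0, -0.1, 165.2]
force: [0.2, -0.5, -2.0]
opening: 0.0175
gripper_force: 30.0
```

```bash
python3 go.py .4435 -.4584 .12 153.5; python3 - <<'E'
from plant import ctrl
from meas import *
s=ctrl.snapshot("top");cv2.imwrite('pics/t2.png',cv2.resize(s['frame'][150:300,330:500,::-1],None,fx=4,fy=4))
E
```

```text
row [-0.0016 -0.0001 -0.0036] turn 11.72 dist 0.004 j6 -76.3 t 5.175
```

View pics/t2.png

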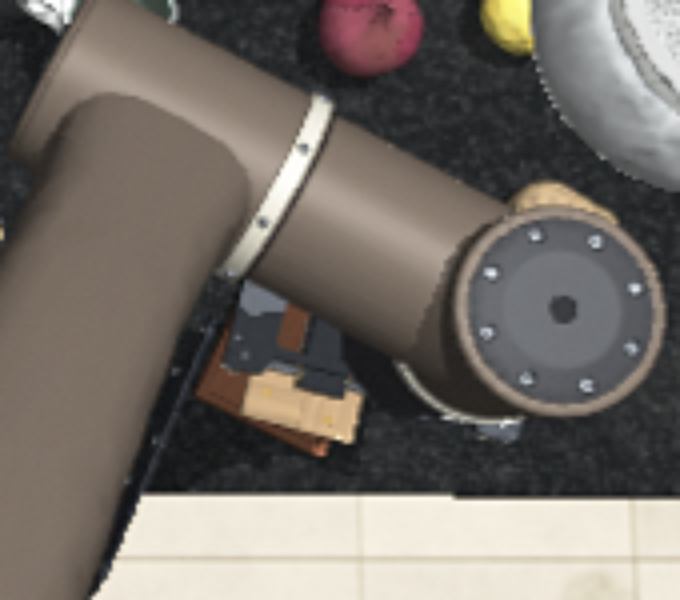

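The arm hides most of it, but the held foot shows at crop (300,410), over the tray as expected. I'll finish the turn and lower the stamp.

>>> {"name": "move_tool", "arguments": {
  "increments": [
    {"trans":[-0.0015,0,0],"rz":11.9,"jaw":0.01},
    {"trans":[-0.0015,0,0],"rz":11.9,"jaw":0.01},
    {"trans":[-0.0015,0,0],"rz":11.9,"jaw":0.01}
  ]
}}

```text
clock: 5.6
tool_pos: [0.4438, -0.4586, 0.1173]
orientation: [180.0, -0.0, 153.6]
force: [-0.2, 0.5, -0.9]
opening: 0.0178
gripper_force: 30.0
```

```bash
python3 go.py .4435 -.4584 .06 153.5
```

```text
row [0.0004 0.     0.0573] turn 0.06 dist 0.057 j6 -88.0 t 5.6
```

>>> {"name": "move_tool", "arguments": {
  "increments": [
    {"trans":[0,0,0.03],"jaw":0.01},
    {"trans":[0,0,0.05],"jaw":0.01},
    {"trans":[0,0,0.058],"jaw":0.01},
    {"trans":[0,0,0.058],"jaw":0.01}
  ]
}}

```text
clock: 6.1
tool_pos: [0.4439, -0.4587, 0.0593]
orientation: [-180.0, -0.0, 153.4]
force: [0.6, -0.6, -1.4]
opening: 0.0182
gripper_force: 30.0
```

>>> {"name": "move_tool", "arguments": {
  "increments": [
    {"trans":[0,0,0.003],"jaw":0.01},
    {"trans":[0,0,0.007],"jaw":0.01},
    {"trans":[0,0,0.008],"jaw":0.01}
  ]
}}

```text
clock: 6.48
tool_pos: [0.4441, -0.4587, 0.0519]
orientation: [-180.0, 0.0, 153.3]
force: [-1.5, 3.3, 6.3]
opening: 0.0178
gripper_force: 30.0
```

>>> {"name": "move_tool", "arguments": {
  "increments": [
    {"jaw":0.04},
    {"jaw":0.04},
    {"jaw":0.04},
    {"trans":[0,0,-0.05],"jaw":0.04},
    {"trans":[0,0,-0.1],"jaw":0.04},
    {"trans":[0,0,-0.15],"jaw":0.08}
  ]
}}

```text
clock: 7.22
tool_pos: [0.4439, -0.4586, 0.2032]
orientation: [-180.0, 0.0, 153.3]
force: [0.8, 0.4, -0.3]
opening: 0.0454
gripper_force: 0.0
```

```bash
python3 go.py .5222 -.2737 .28 -155.5
```

```text
row [ 0.0132  0.2004 -0.0768] turn -51.23 dist 0.215 j6 -88.3 t 7.225
```

>>> {"name": "move_tool", "arguments": {
  "increments": [
    {"trans":[0.013,0.2,-0.077],"rz":-51.2,"jaw":0.07},
    {"trans":[0.013,0.2,-0.077],"rz":-51.2,"jaw":0.07},
    {"trans":[0.013,0.2,-0.077],"rz":-51.2,"jaw":0.07},
    {"trans":[0.013,0.2,-0.077],"rz":-51.2,"jaw":0.07},
    {"trans":[0.013,0.2,-0.077],"rz":-51.2,"jaw":0.07},
    {"trans":[0.013,0.2,-0.077],"rz":-51.2,"jaw":0.07},
    {"trans":[0.013,0.2,-0.077],"rz":-51.2,"jaw":0.07}
  ]
}}

```text
clock: 8.1
tool_pos: [0.5221, -0.2744, 0.2784]
orientation: [180.0, -0.0, -155.7]
force: [0.0, 0.8, 0.2]
opening: 0.0703
gripper_force: 0.0
```

```bash
sed -i "s/<.004)&~g)/<.004)\&~g\&(P[...,2]>.002))/" meas.py
python3 - <<'E'
from plant import ctrl
from meas import *
import pickle
o=ctrl.get_obs();s=ctrl.snapshot("wrist");pickle.dump((o,s),open('/tmp/w3.pkl','wb'));cv2.imwrite('pics/w3.png',s['frame'][:260,:,::-1])
T=cam2world(s,o);P=cloud(s,T)
stamp(s,P,(.4947,-.1668),'blue')
h=cv2.cvtColor(s['frame'],cv2.COLOR_RGB2HSV);H,S=h[...,0].astype(int),h[...,1].astype(int)
d=(np.hypot(P[...,0]-.4728,P[...,1]+.449)<.12)&(P[...,2]<.1)
pl=big(d&(H>15)&(H<32)&(S<100)&(P[...,2]>.010)&(P[...,2]<.03));print('plate z pct',np.percentile(P[pl][:,2],[5,25,50,75,95]).round(4))
stamp(s,P,(.4435,-.4584),'red',np.median(P[pl][:,2]))
tray(s,P,(.4728,-.449),pl)
E
```

```text
blue plate z 0.0133 LW 120.0 79.5 yaw -164.7 origin [ 0.4948 -0.1668] | grip top 0.0482 [ 0.4941 -0.1672] LW 37.3 16.6 ang 16.9
plate z pct [0.0169 0.0185 0.0191 0.0198 0.0207]
red plate z 0.0191 LW 120.4 79.8 yaw -26.7 origin [ 0.4433 -0.4583] | grip top 0.0541 [ 0.4431 -0.4578] LW 37.7 16.8 ang -26.4
rim z 0.021 rect [ 0.4728 -0.4489] 185.5655 104.5264 -26.3649
floor z 0.0054 5727
```

View pics/w3.png

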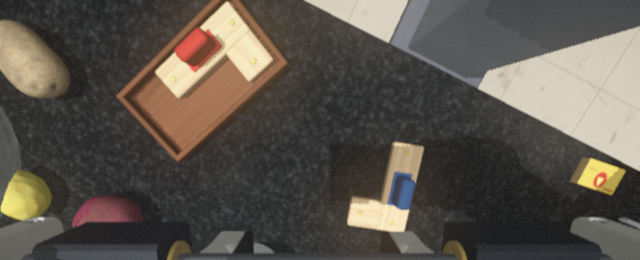

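Red lies flat in its place: tray corners at (118,95), (288,65), (180,158), red grip at (198,48), plate top 19 mm level. The blue stamp is untouched at (385,190). Next, blue.

```bash
python3 go.py .4948 -.1668 .11 -164.7
```

```text
row [-0.0195  0.1094  0.1684] turn 8.98 dist 0.202 j6 -57.0 t 8.15
```

>>> {"name": "move_tool", "arguments": {
  "increments": [
    {"trans":[-0.0195,0.1095,0.168],"rz":9,"jaw":0.05},
    {"trans":[-0.0195,0.1095,0.168],"rz":9,"jaw":0.05},
    {"trans":[-0.0195,0.1095,0.168],"rz":9,"jaw":0.05},
    {"trans":[-0.0195,0.1095,0.168],"rz":9,"jaw":0.05},
    {"trans":[-0.0195,0.1095,0.168],"rz":9,"jaw":0.05},
    {"trans":[-0.0195,0.1095,0.168],"rz":9,"jaw":0.05}
  ]
}}

```text
clock: 8.9
tool_pos: [0.4963, -0.1672, 0.1121]
orientation: [-179.9, 0.1, -164.6]
force: [0.2, 0.4, 0.3]
opening: 0.05
gripper_force: 0.0
```

```bash
python3 go.py .4948 -.1668 .0455 -164.7
```

```text
row [0.0015 0.0009 0.0666] turn 0.13 dist 0.067 j6 -77.5 t 8.9
```

>>> {"name": "move_tool", "arguments": {
  "increments": [
    {"trans":[0.001,0,0.035],"jaw":0.05},
    {"trans":[0.001,0,0.06],"jaw":0.05},
    {"trans":[0.001,0,0.066],"jaw":0.05},
    {"trans":[0.001,0,0.066],"jaw":0.05},
    {"trans":[0.001,0,0.066],"jaw":0.01},
    {"trans":[0.001,0,0.066],"jaw":0.01},
    {"trans":[0.001,0,0.066],"jaw":0.01},
    {"trans":[0.001,0,0.066],"jaw":0.01}
  ]
}}

```text
clock: 9.9
tool_pos: [0.4939, -0.1667, 0.0449]
orientation: [-180.0, 0.0, -164.5]
force: [-0.8, 0.7, 2.3]
opening: 0.0182
gripper_force: 30.0
```

>>> {"name": "move_tool", "arguments": {
  "increments": [
    {"jaw":0.01},
    {"trans":[0,0,-0.03],"jaw":0.01},
    {"trans":[0,0,-0.08],"jaw":0.01},
    {"trans":[0,0,-0.08],"jaw":0.01}
  ]
}}

```text
clock: 10.4
tool_pos: [0.4961, -0.1668, 0.128]
orientation: [-179.9, 0.4, -164.5]
force: [1.0, 0.5, -1.9]
opening: 0.0181
gripper_force: 30.0
```

```bash
python3 go.py .502 -.4395 .125 153.5
```

```text
row [ 0.0672 -0.2643  0.0031] turn 42.01 dist 0.273 j6 -77.5 t 10.4
```

>>> {"name": "move_tool", "arguments": {
  "increments": [
    {"trans":[0.067,-0.264,0],"rz":41.8,"jaw":0.01},
    {"trans":[0.067,-0.264,0],"rz":41.8,"jaw":0.01},
    {"trans":[0.067,-0.264,0],"rz":41.8,"jaw":0.01},
    {"trans":[0.067,-0.264,0],"rz":41.8,"jaw":0.01},
    {"trans":[0.067,-0.264,0],"rz":41.8,"jaw":0.01},
    {"trans":[0.067,-0.264,0],"rz":41.8,"jaw":0.01},
    {"trans":[0.067,-0.264,0],"rz":41.8,"jaw":0.01},
    {"trans":[0.067,-0.264,0],"rz":41.8,"jaw":0.01}
  ]
}}

```text
clock: 11.4
tool_pos: [0.4998, -0.4378, 0.1246]
orientation: [180.0, -0.0, 153.8]
force: [-0.3, 0.3, -2.2]
opening: 0.0178
gripper_force: 30.0
```

```bash
python3 go.py .502 -.4395 .06 153.5
```

```text
row [-0.0027 -0.0006  0.0646] turn 0.27 dist 0.065 j6 -91.8 t 11.4
```

>>> {"name": "move_tool", "arguments": {
  "increments": [
    {"trans":[-0.002,-0.0005,0],"rz":0.3,"jaw":0.01},
    {"trans":[-0.002,-0.0005,0],"rz":0.3,"jaw":0.01}
  ]
}}

```text
clock: 11.65
tool_pos: [0.5017, -0.4399, 0.1249]
orientation: [180.0, 0.0, 153.4]
force: [0.3, 1.3, -0.7]
opening: 0.0176
gripper_force: 30.0
```

```bash
python3 go.py .502 -.4395 .06 153.5
```

```text
row [-0.0001  0.0005  0.0649] turn -0.08 dist 0.065 j6 -92.0 t 11.65
```

>>> {"name": "move_tool", "arguments": {
  "increments": [
    {"jaw":0.01}
  ]
}}

```text
clock: 11.78
tool_pos: [0.5013, -0.4401, 0.1247]
orientation: [180.0, 0.0, 153.4]
force: [-0.0, -0.6, -1.5]
opening: 0.0177
gripper_force: 30.0
```

```bash
python3 go.py .502 -.4395 .06 153.5
```

```text
row [-0.0003  0.0009  0.0647] turn -0.11 dist 0.065 j6 -92.0 t 11.775
```

>>> {"name": "move_tool", "arguments": {
  "increments": [
    {"trans":[0,0.0005,0.03],"jaw":0.01},
    {"trans":[0,0.0005,0.05],"jaw":0.01},
    {"trans":[0,0.0005,0.06],"jaw":0.01},
    {"trans":[0,0.0005,0.065],"jaw":0.01},
    {"trans":[0,0.0005,0.065],"jaw":0.01}
  ]
}}

```text
clock: 12.4
tool_pos: [0.5016, -0.44, 0.0598]
orientation: [-180.0, 0.0, 153.4]
force: [-0.1, 0.6, -0.7]
opening: 0.0182
gripper_force: 30.0
```

>>> {"name": "move_tool", "arguments": {
  "increments": [
    {"trans":[0,0,0.004],"jaw":0.01},
    {"trans":[0,0,0.007],"jaw":0.01},
    {"trans":[0,0,0.008],"jaw":0.01},
    {"trans":[0,0,0.008],"jaw":0.01}
  ]
}}

```text
clock: 12.9
tool_pos: [0.5014, -0.4399, 0.0516]
orientation: [180.0, -0.0, 153.4]
force: [-0.7, -0.6, -0.8]
opening: 0.0179
gripper_force: 30.0
```

>>> {"name": "move_tool", "arguments": {
  "increments": [
    {"trans":[0,0,0.001],"jaw":0.01},
    {"trans":[0,0,0.001],"jaw":0.01}
  ]
}}

```text
clock: 13.15
tool_pos: [0.5016, -0.44, 0.0509]
orientation: [-180.0, 0.0, 153.4]
force: [-0.1, 0.7, 1.4]
opening: 0.0178
gripper_force: 30.0
```

>>> {"name": "move_tool", "arguments": {
  "increments": [
    {"jaw":0.04},
    {"jaw":0.04},
    {"jaw":0.04},
    {"trans":[0,0,-0.05],"jaw":0.04},
    {"trans":[0,0,-0.1],"jaw":0.04},
    {"trans":[0,0,-0.15],"jaw":0.06},
    {"trans":[0,0,-0.2],"jaw":0.06}
  ]
}}

```text
clock: 14.02
tool_pos: [0.5012, -0.4398, 0.2524]
orientation: [180.0, 0.0, 153.4]
force: [-0.2, -0.7, 0.2]
opening: 0.0546
gripper_force: 0.0
```

```bash
python3 go.py .5222 -.2737 .28 -155.5
```

```text
row [ 0.0557  0.1579 -0.0276] turn -51.13 dist 0.17 j6 -92.1 t 14.025
```

>>> {"name": "move_tool", "arguments": {
  "increments": [
    {"trans":[0.055,0.158,-0.028],"rz":-51,"jaw":0.06},
    {"trans":[0.055,0.158,-0.028],"rz":-51,"jaw":0.06},
    {"trans":[0.055,0.158,-0.028],"rz":-51,"jaw":0.06},
    {"trans":[0.055,0.158,-0.028],"rz":-51,"jaw":0.06},
    {"trans":[0.055,0.158,-0.028],"rz":-51,"jaw":0.06},
    {"trans":[0.055,0.158,-0.028],"rz":-51,"jaw":0.06},
    {"trans":[0.055,0.158,-0.028],"rz":-51,"jaw":0.06}
  ]
}}

```text
clock: 14.9
tool_pos: [0.523, -0.2741, 0.2785]
orientation: [180.0, -0.0, -155.8]
force: [-0.6, -0.2, 0.8]
opening: 0.0607
gripper_force: 0.0
```

```bash
python3 - <<'E'
from plant import ctrl
from meas import *
o=ctrl.get_obs();s=ctrl.snapshot("wrist");cv2.imwrite('pics/w4.png',cv2.resize(s['frame'][:200,80:340,::-1],None,fx=3,fy=3))
P=cloud(s,cam2world(s,o));a=np.radians(-26.45);u=np.array([np.cos(a),np.sin(a)]);v=np.array([-u[1],u[0]])
q=np.stack([(P[...,:2]-[.4728,-.449])@u,(P[...,:2]-[.4728,-.449])@v],-1)*1000;X,Y=q[...,0],q[...,1];Z=P[...,2]
for n,k in(('red',1),('blue',-1)):
    x,y=k*X+22,k*Y+21.5
    for m,(a0,a1,b0,b1) in dict(far=(35,55,-14,14),mid=(-18,18,12,18),corner=(-55,-30,-14,14),foot=(-55,-26,26,54)).items():
        z=Z[(x>a0)&(x<a1)&(y>b0)&(y<b1)&(Z<.1)&(Z>0)];print(n,m,len(z),np.median(z).round(4))
E
```

```text
red far 419 0.0195
red mid 174 0.0194
red corner 589 0.0195
red foot 627 0.0189
blue far 415 0.0196
blue mid 19 0.0196
blue corner 464 0.0195
blue foot 563 0.0188
```

View pics/w4.png

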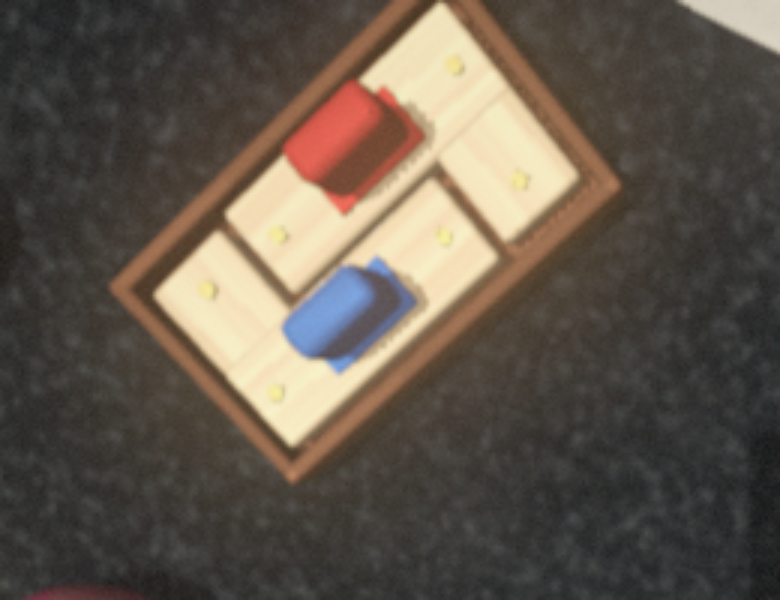

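The Ls interlock with a gap all round: red grip at crop (355,145), blue grip at (350,320). All plate tops are at 19 to 20 mm, so both lie flat on the floor. Handing in.

```bash
python3 -c "
from plant import ctrl
print(ctrl.close_job())"
```

```text
the job is handed in; nothing more can be done
None
```

Both stamps now lie interlocked and flat on the tray floor, grips up; the mug, salt shaker and matchbox were left alone, and the job was handed in at about 15 s of the 67 s allowed.

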